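# Set the strain viewer's analyser and hold its lamp on

### The job

Set the glass strain viewer for a check: push the lever tab of its analyser ring round from one side, without pinching it, until the ring's pointer lines up with the brass index rider on the scale. Then press the push button on the lamp switch box down to its stop and finish with it still held down. Leave the rider and everything else on the bench as they are.

Things in the scene. Friction and masses are not known exactly. Their poses are not given: they have to be found in the camera images.
- viewer: glass strain viewer: grey round drum, 230 mm across, fixed to the bench, with a flat aluminium scale plate on top, 47 mm above the bench. Origin: centre of its underside, z up, on the ring's axis. Dark scale ticks on the side of its own -x (towards the robot at yaw 0), one every 10 degrees, a longer one every 30, 90 to 106 mm from the axis.
- analyser_ring (a joint): angle (rad) of the dark ring, 88 mm across, with a glass window. At q its lever points along (-cos q, -sin q) in the viewer's frame: q grows anticlockwise from above. Travel -1.3 to 1.3. Starts below -0.6; the rider always stands 0.5 rad or more further on (larger q). Stiff bearing: about 2 N on the tab turns it and it stays where left.
- tab_middle (a point): middle of the lever's upright black tab, a plate along the radius: 54 to 80 mm from the viewer's axis, 12.4 mm thick, 56 to 92 mm above the bench (lever bar and ring below it are 57 mm high). Pushing its flat side that is clockwise from above (robot's left when the lever points to the robot) makes q grow; pressing both sides at once is pinching.
- pointer_tip (a point): tip of the lever's pointed outer end, 90 mm from the viewer's axis, 53 mm above the bench.
- index_rider (a joint): angle of the brass index rider about the viewer's axis, same sense and zero as analyser_ring: the ring is set when both are equal. A brass block 14 mm wide clipped over the drum's rim, with a pointed nose towards the axis and a small thumbscrew outside: 91 to 127 mm from the axis, top 55 mm above the bench. It is tight and must stay.
- index_tip (a point): nose of the index rider, 90 mm from the viewer's axis, 53 mm above the bench; pointer_tip and index_tip coincide when the ring is set.
- switch_box: lamp switch box, a grey box 80 x 70 x 30 mm fixed to the bench, with one round push button in the middle of its top; origin at the centre of its underside. It stands to the right or to the left of the viewer.
- lamp_button_top (a point): centre of the top of the push button, 30 mm across, in a low round black housing; it moves straight down.
- lamp_button (a joint): how far the button is pressed, m: 0 released, 0.006 at its stop. A spring returns it; about 5 N holds it at its stop.
- putty_can: round putty tin, 69 mm across, 54 mm high; origin under its centre. It stands on the other side of the viewer from the switch box. Leave it.
- spool: solder spool, 67 x 81 x 41 mm; origin at its underside. Leave it.
- clamp: spring clamp lying flat, 78 x 133 x 20 mm; origin at its underside. Leave it.
- bottle_small: small bottle with a screw cap, 47 mm across, 94 mm high; origin at its underside. Leave it.
- pliers: pliers lying flat, 58 x 188 x 13 mm; origin at its underside. Leave them.
Mind the look-alikes: they are no part of the job. What is shaped like the switch_box but red is not meant.

How it is judged:
By the outcome, as a careful person would: the job done as asked, in the order asked, and still so for the second after the job is handed in, while the arm keeps its last pose, push and grip.
It also fails if it takes over 53 s, if anything falls off the work surface, if the arm or the gripper's body presses on something with over 40 N, if the wrist force passes 120 N, or if a joint passes its speed limit or range.

### The arm

A 7-joint arm with a two-finger parallel gripper is mounted at the origin on a cart in front of the work surface, level with it; the furniture and walls round the work are solid. World frame = base frame: x ahead of the robot, y to its left, z up, the work surface at z = 0. Lengths are in m, angles in rad, forces in N, time in s.
With the tool pointing down it reaches from about 0.425 to 0.925 m from the base axis. Payload 6.8 kg.
Tool frame: the origin (TCP) lies at the very end of the fingers, on their centre line; the grasp point (between the pads) lies 19 mm behind it (ctrl.pinch_z is the distance from the TCP to the grasp point, in m); z points along the fingers, y is the line along which they close (so a half turn about z gives the same grasp; the last joint's range is limited). The gripper opens to 85 mm and grips with 20 to 120 N. Pads are 22 mm wide; open, the fingers measure 114 mm over their backs; the gripper's body (76 mm by 85 mm) begins 54 mm behind the grasp point. The pads swing forward as they close: fully open they stand 13 mm farther back than shut.
Start: joints at [1.102, 0.477, 0.022, 1.555, -0.011, 1.109, -0.083], TCP at [0.238, -0.632, 0.208] pointing down, gripper open.
Joint ranges: [-2.96, 2.96], [-0.34, 2.1], [-1.41, 1.46], [0.24, 2.44], [-1.37, 4.51], [0.17, 1.92], [-2.96, 2.96]. Speed limits (rad/s): [2.39, 2.39, 3.14, 3.14, 3.14, 3.14, 3.14].

### API

Orientations are given as a 3x3 rotation matrix whose columns are the frame's x, y, z axes.
In Python, from station import readout, viewer, hand_in, ctrl gives the robot as it stands.
- The arm moves only by the tool play_rows, never from a script. Its argument "deltas" is a list of rows, each a list of 4 numbers: the shift along the tool's x, y, z in cm, then the turn about the tool's z in rad. In form: [[tx, ty, tz, turn], ...]. A call has 1 to 8 rows; each row is the pose to reach, as a shift and turn from the pose commanded when the call began, along the tool's axes at that moment; what a row does not reach only later rows make up. A row lasts 1/10 s, in which the tool goes at most 50 mm and 8.59 degrees, less where a joint would pass 70% of its speed; a pose out of reach is approached as far as the arm can. A call with a gripper value outside its range is refused whole. "fingers" is the closure in counts, from 0 (fully open) to 255 (shut), set as the call begins (left out, the last holds). The fingers move at their own pace and stop on an object; "squeeze" is the grip in N (left out, the last holds). Time passes only in rows, so rows that repeat a pose let the fingers close. It gives the time, the measured TCP pose, the force, the opening and the grip force at its end, in the units of the state.
- readout.observe(): the state, without advancing time (a new reading comes with each control period).
- viewer.snapshot(name): name is "scene" or "top" or "wrist"; returns a dict with "color" (400x640x3 uint8, blue, green, red), "fx", "fy", "cx", "cy" (pixels), "R" (3x3) and "t" (3): a world point X has camera coordinates R X + t. Camera axes: x right, y down, z forward; pixel columns grow to the right and rows downward; lengths in m; the calibration is good to about 2 mm. A picture is of the moment at which its call begins. There is no depth.
- hand_in(): hands the job in; it is judged then, once.
Trained networks look in the newest picture that a camera, given by its name, has taken for a name from the list of things; names that differ only in an ending like _2 or _b are one class to them, and where a whole thing is asked for, a point or a joint stands for the part that bears it (a point fixed in the world has none). Each returns a list of dicts, best first, with "confidence" (0 to 1); they miss things now and then, are a little off and sometimes report something else, mostly with a low value. They report only what shows in the picture. A call takes as long as a camera call. They do not tell look-alikes from the thing itself.
- viewer.silhouettes(thing, camera): "mask" (400x640 bool, what is visible of it) and "pixel" ([row, column] in pixels, amid what is visible of it).
The state is a dict: "time": time; "joint_positions": joint angles; "joint_velocities": joint speeds; "joint_efforts": joint torques, N m; "position": TCP position; "tool_rot": TCP orientation; "contact_force": force on the tool from outside, world axes, zero at the start; "wrist_torque": the same for the moment, N m; "finger_gap": opening from 0.0 (shut) to 1.0 (fully open); "gripper_force": force on a finger pad.
Only numpy, scipy, OpenCV 4.12 (cv2) and the standard library are available. Lean on these libraries where they do the work, as an engineer would, in place of code of your own. Each camera call takes 0.05 s, during which the arm holds its last target. There are 200 camera calls.

## Working session

There is one attempt and no reset: what is moved stays moved. The work goes in short steps, Python scripts to look and compute and a tool call to move; the robot and the scene stay as the last step left them, time stands still between calls to the robot, and variables do not carry over. Pictures are saved under pics/ and viewed, at most 10 in all, crops included, and the job is handed in when it is done.

Besides the shell and the picture viewer there is one more tool, called after ">>>" in YAML: its name, and indented under it one key for each argument. play_rows: Moves the arm, as the interface text tells. Its arguments: {"type":"object","properties":{"deltas":{"type":"array","items":{"type":"array","items":{"type":"number"}}},"fingers":{"type":"number"},"squeeze":{"type":"number"}},"required":["deltas"]}

```bash
mkdir -p pics; ls; python3 - <<'E'
from station import readout, viewer, ctrl
import cv2,numpy as np
for n in ("top","scene"):
    s=viewer.snapshot(n); cv2.imwrite(f"pics/{n}0.png",s["color"])
    print(n,s["fx"],s["fy"],s["cx"],s["cy"],np.round(s["R"],4).tolist(),np.round(s["t"],4).tolist())
    for th in ("viewer","analyser_ring","index_rider","index_tip","pointer_tip","tab_middle","switch_box","lamp_button","putty_can"):
        print(th,[(round(d["confidence"],2),np.round(d["pixel"],1).tolist(),int(d["mask"].sum())) for d in viewer.silhouettes(th,n)][:3])
o=readout.observe();print(o["time"],o["position"],np.round(o["tool_rot"],3).tolist(),o["finger_gap"],ctrl.pinch_z)
E
```

```text
pics
top 369.9649194618381 369.9649194618381 325.7427607938718 200.0402400683776 [[-0.001, -0.9999, -0.0107], [-0.9886, 0.0026, -0.1505], [0.1505, 0.0104, -0.9886]] [0.0847, 0.5603, 1.0038]
viewer [(0.82, [176.7, 282.9], 4893), (0.43, [142.0, 363.5], 286)]
analyser_ring [(0.85, [175.7, 278.1], 869), (0.73, [223.4, 203.3], 93)]
index_rider []
index_tip [(0.63, [209.2, 300.0], 57)]
pointer_tip [(0.68, [181.7, 402.5], 502), (0.6, [178.7, 275.1], 882), (0.59, [223.1, 204.0], 744)]
tab_middle [(0.71, [173.9, 280.3], 909)]
switch_box [(0.97, [264.6, 284.4], 669), (0.85, [224.0, 203.8], 682)]
lamp_button [(0.45, [260.9, 283.0], 96), (0.39, [222.5, 204.2], 88)]
putty_can [(0.89, [177.4, 402.7], 506)]
scene 390.0878436995928 390.0878436995928 325.8914244589946 202.43982047196647 [[0.889, -0.4579, -0.0052], [-0.3386, -0.6496, -0.6807], [0.3083, 0.6069, -0.7325]] [-0.4689, 0.2966, 0.8387]
viewer [(0.95, [178.2, 324.1], 3985)]
analyser_ring [(0.86, [168.9, 322.4], 620)]
index_rider [(0.45, [194.3, 298.3], 48)]
index_tip [(0.38, [195.1, 304.6], 65)]
pointer_tip [(0.9, [170.2, 322.9], 617)]
tab_middle [(0.92, [168.7, 320.9], 620)]
switch_box [(0.78, [148.5, 256.1], 475), (0.67, [211.8, 247.2], 768)]
lamp_button [(0.7, [139.9, 313.1], 218), (0.51, [201.8, 244.0], 74), (0.4, [142.2, 255.2], 57)]
putty_can [(0.81, [267.2, 388.7], 942)]
1.0 [ 0.23831296 -0.63155366  0.2077092 ] [[0.936, 0.353, 0.0], [0.353, -0.936, -0.0], [0.0, 0.0, -1.0]] 1.000302517089348 0.0187
```

```bash
python3 - <<'E'
import cv2
a=cv2.imread("pics/top0.png")[110:310,170:436]; cv2.imwrite("pics/topc.png",cv2.resize(a,None,fx=3,fy=3,interpolation=cv2.INTER_CUBIC))
a=cv2.imread("pics/scene0.png"); cv2.imwrite("pics/scenec.png",cv2.resize(a[110:310,210:476],None,fx=3,fy=3,interpolation=cv2.INTER_CUBIC))
E
```

```text
(no output)
```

View pics/topc.png

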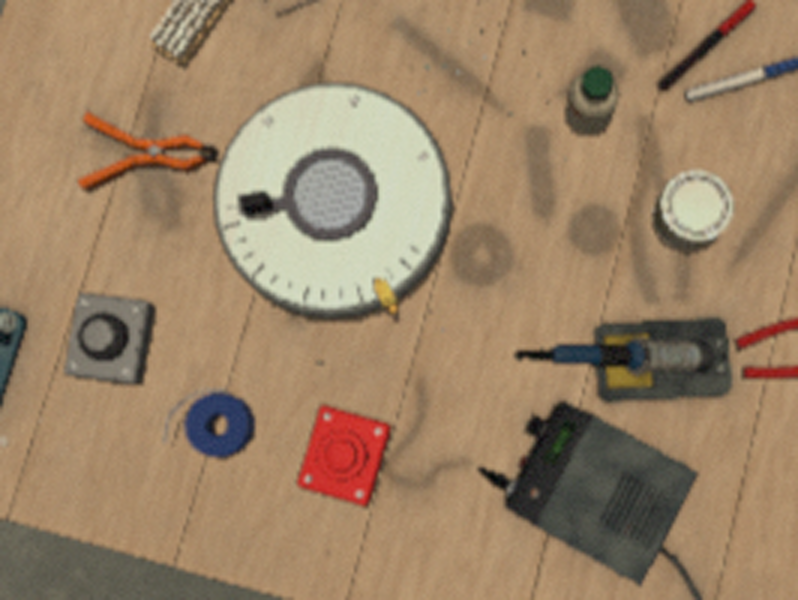

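View pics/scenec.png

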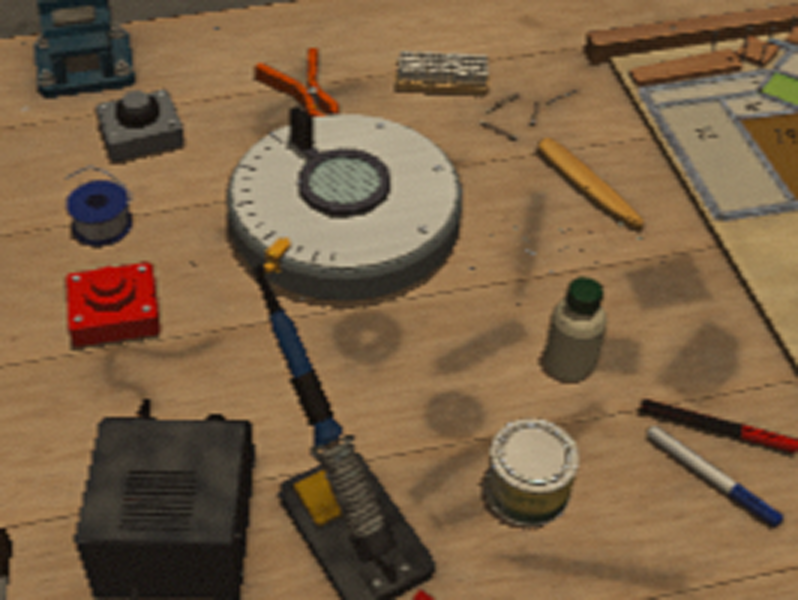

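Candidates for the switch box: the grey box at top-picture px (205,223), and the red one at (284,262). The grey one fits, since the red one is the look-alike. The enlarged crop shows the grey box with a black round button. The lever points to image left at about (256,178), and the brass rider is at about (298,208).

```bash
cat > h.py <<'E'
import numpy as np, cv2
from station import readout, viewer, ctrl
def ray(s,uv):
    R=np.array(s["R"]);t=np.array(s["t"]);d=R.T@np.array([(uv[0]-s["cx"])/s["fx"],(uv[1]-s["cy"])/s["fy"],1.]);return -R.T@t,d
def plane(s,uv,z):
    o,d=ray(s,uv);return o+d*(z-o[2])/d[2]
def tri(a,ua,b,ub):
    o1,d1=ray(a,ua);o2,d2=ray(b,ub);k=np.linalg.lstsq(np.c_[d1,-d2],o2-o1,rcond=None)[0]
    p,q=o1+d1*k[0],o2+d2*k[1];return (p+q)/2,np.linalg.norm(p-q)
def move(tgt,yaw):  # shift in tool axes (cm) and turn to reach world pose (tool down)
    o=readout.observe();R=np.array(o["tool_rot"]);d=R.T@(np.array(tgt)-o["position"])*100
    y0=np.arctan2(R[1,0],R[0,0]);t=-(yaw-y0);return np.round(d,2),round(float((t+np.pi)%(2*np.pi)-np.pi),3)
E
python3 - <<'E'
from h import *
a=viewer.snapshot("top");b=viewer.snapshot("scene")
C=lambda u,v:(170+u/3,110+v/3)
D=lambda u,v:(210+u/3,110+v/3)
P={"window":((330,195),(345,182)),"tabtop":((257,203),(300,128)),"rider":((385,292),(277,250)),"button":((103,336),(137,105)),"pliers":((210,153),(320,108))}
for k,(u,w) in P.items():
    p,e=tri(a,C(*u),b,D(*w));print(k,p.round(4),round(e,4))
print(plane(a,C(330,195),.057),plane(a,C(333,199),.047),plane(a,C(255,200),.09),plane(a,C(103,336),.045),plane(a,C(381,285),.055))
E
```

```text
window [0.6328 0.2128 0.052 ] 0.0032
tabtop [0.6183 0.277  0.0777] 0.0001
rider [0.5384 0.1604 0.0515] 0.0006
button [0.4992 0.4242 0.0457] 0.0012
pliers [0.6702 0.3309 0.0458] 0.0079
[0.63013721 0.21258618 0.057     ] [0.62847099 0.21103441 0.047     ] [0.61836843 0.27638043 0.09      ] [0.49865087 0.42460503 0.045     ] [0.54479473 0.1638148  0.055     ]
```

>>> play_rows:
  deltas:
    - [2, -1.5, -4]
    - [6, -4.5, -7]
    - [10, -7.5, -9]
    - [14, -10.5, -10.5]
    - [18, -13.5, -12]
    - [22, -16.5, -12]
    - [26, -19.5, -12]
    - [30, -22.5, -12]
  fingers: 255

```text
invalid input at $.deltas[0]: expected 4 numbers
```

>>> play_rows:
  deltas:
    - [2, -1.5, -4, 0]
    - [6, -4.5, -7, 0]
    - [10, -7.5, -9, 0]
    - [14, -10.5, -10.5, 0]
    - [18, -13.5, -12, 0]
    - [22, -16.5, -12, 0]
    - [26, -19.5, -12, 0]
    - [30, -22.5, -12, 0]
  fingers: 255

```text
time: 1.9
position: [0.4319, -0.3268, 0.3284]
tool_rot: [[0.936, 0.353, 0.001], [0.353, -0.936, -0.001], [0.001, 0.001, -1.0]]
contact_force: [1.3, 0.1, -0.4]
finger_gap: -0.004
gripper_force: 0.0
```

```bash
python3 - <<'E'
from h import *
print(readout.observe()["position"],move([0.55,0.1,0.33],np.radians(20)))
E
```

```text
[ 0.43192225 -0.32678124  0.328366  ] (array([ 26.11, -35.77,  -0.19]), 0.012)
```

>>> play_rows:
  deltas:
    - [2.6, -3.6, 0, 0]
    - [5.5, -7.5, 0, 0]
    - [8.5, -11.5, 0, 0]
    - [11.5, -15.5, 0, 0]
    - [14, -19.5, 0, 0]
    - [17, -23.5, 0, 0]
    - [20, -27.5, 0, 0]
    - [23, -31.5, 0, 0]

```text
time: 2.7
position: [0.5353, 0.0492, 0.3281]
tool_rot: [[0.936, 0.353, 0.001], [0.353, -0.936, -0.0], [0.001, 0.001, -1.0]]
contact_force: [0.2, -0.3, -0.1]
finger_gap: 0.002
gripper_force: 0.0
```

```bash
python3 - <<'E'
from h import *
s=viewer.snapshot("wrist");cv2.imwrite("pics/w1.png",s["color"])
R=np.array(s["R"]);print(-R.T@s["t"],R.round(3).tolist(),s["fx"],readout.observe()["position"])
for th in ("viewer","analyser_ring","index_rider","index_tip","pointer_tip","tab_middle"):
    print(th,[(round(d["confidence"],2),np.round(d["pixel"],1).tolist(),int(d["mask"].sum())) for d in viewer.silhouettes(th,"wrist")][:3])
E
```

```text
[0.60443252 0.07544413 0.4941572 ] [[0.353, -0.936, -0.0], [-0.896, -0.338, 0.289], [-0.271, -0.102, -0.957]] 334.81992791601505 [0.53613871 0.05971273 0.3281445 ]
viewer [(0.95, [54.2, 226.4], 20138), (0.28, [248.8, 497.7], 1718)]
analyser_ring [(0.97, [29.3, 214.2], 5350)]
index_rider [(0.76, [122.8, 238.9], 267), (0.43, [75.1, 24.4], 639)]
index_tip [(0.54, [126.9, 241.7], 278)]
pointer_tip [(0.79, [25.6, 211.6], 5242), (0.44, [76.2, 25.2], 601)]
tab_middle [(0.93, [27.8, 212.6], 5234), (0.21, [124.3, 238.8], 233)]
```

View pics/w1.png

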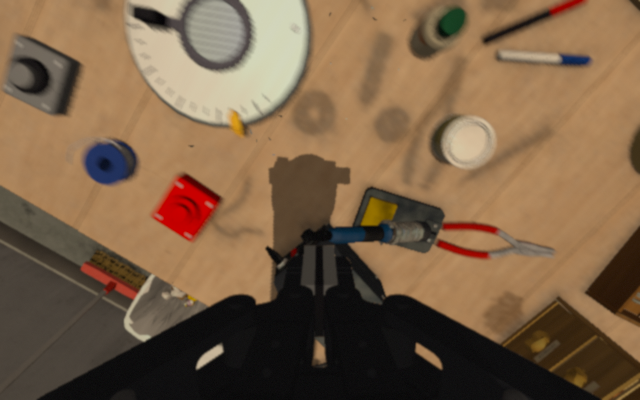

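```bash
python3 - <<'E'
from h import *
print(move([0.57,0.22,0.28],np.radians(11)))
E
```

```text
(array([  9.4 , -15.12,   4.74]), 0.166)
```

>>> play_rows:
  deltas:
    - [2.4, -3.8, 1, 0.05]
    - [4.8, -7.6, 2, 0.1]
    - [7.2, -11.4, 3.5, 0.15]
    - [9, -14.5, 4.5, 0.17]
    - [9, -14.5, 4.5, 0.17]
    - [9, -14.5, 4.5, 0.17]
    - [9, -14.5, 4.5, 0.17]

```text
time: 3.75
position: [0.5688, 0.2124, 0.2829]
tool_rot: [[0.982, 0.187, 0.001], [0.187, -0.982, -0.001], [0.0, 0.001, -1.0]]
contact_force: [0.5, -0.6, 0.6]
finger_gap: -0.002
gripper_force: 0.0
```

```bash
cat >> h.py <<'E'
def circ(s,z=0.047,lo=150):
    # plate outline -> world circle on plane z
    g=s["color"].astype(int);m=((g.min(2)>lo)).astype(np.uint8)
    c,_=cv2.findContours(m,cv2.RETR_EXTERNAL,cv2.CHAIN_APPROX_NONE);c=cv2.convexHull(max(c,key=cv2.contourArea))[:,0,:]
    P=np.array([plane(s,p,z)[:2] for p in c]);w=np.ones(len(P))
    for _ in range(5):
        A=np.c_[2*P,np.ones(len(P))];x=np.linalg.lstsq(A*w[:,None],(P**2).sum(1)*w,rcond=None)[0];r=np.sqrt(x[2]+x[0]**2+x[1]**2)
        w=(abs(np.hypot(*(P-x[:2]).T)-r)<.002).astype(float)
    return x[:2],r,w.mean()
def topdown(s,c,z,half=.14,n=700):
    # rectified picture of plane z about c: up=+x, left=+y
    q=np.array([[0,0],[n,0],[n,n],[0,n]],np.float32)
    W=[(c[0]+half,c[1]+half),(c[0]+half,c[1]-half),(c[0]-half,c[1]-half),(c[0]-half,c[1]+half)]
    R=np.array(s["R"]);t=np.array(s["t"]);p=[]
    for x,y in W:
        X=R@np.array([x,y,z])+t;p.append([s["fx"]*X[0]/X[2]+s["cx"],s["fy"]*X[1]/X[2]+s["cy"]])
    return cv2.warpPerspective(s["color"],cv2.getPerspectiveTransform(np.array(p,np.float32),q),(n,n),flags=cv2.INTER_CUBIC)
E
python3 - <<'E'
from h import *
s=viewer.snapshot("wrist");cv2.imwrite("pics/w2.png",s["color"])
o=readout.observe();print(o["position"],o["joint_positions"])
for lo in (120,140,160):print(circ(s,lo=lo))
t=viewer.snapshot("top");print(circ(t))
c=circ(s,lo=140)[0];c=np.array([0.63,0.212]) if np.hypot(*(c-[.63,.212]))>.02 else c
im=topdown(s,c,.053,half=.13,n=590);cv2.imwrite("pics/td2.png",im);print(c)
E
```

```text
[0.56881818 0.21233951 0.2830777 ] [-0.07768309  0.34882987 -0.49970037  1.60625184  0.17596409  1.23099871
 -1.99433843]
(array([0.633926  , 0.21529054]), np.float64(0.10799119813049055), np.float64(1.0))
(array([0.63400107, 0.21532104]), np.float64(0.10743832371981463), np.float64(1.0))
(array([0.63437738, 0.21539899]), np.float64(0.10655823633834638), np.float64(1.0))
(array([ 1.15608437, -0.68465327]), np.float64(0.09849061619430811), np.float64(0.4))
[0.63400107 0.21532104]
```

View pics/td2.png

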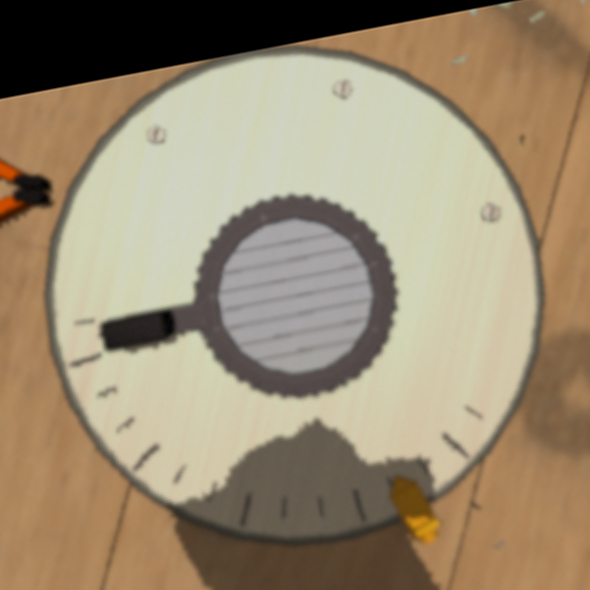

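The lever points at world angle about 102.5° and the rider sits at about 209° (rectified px: tab (138,330), rider nose (400,480), ring centre (296,295)).

```bash
cat >> h.py <<'E'
C=np.array([.634,.215]);ud=lambda a:np.array([np.cos(a),np.sin(a)])
def pose(phi,d,r=.067,z=.067): 
    p=np.radians(phi);return move([*(C+r*ud(p)-d*ud(p+np.pi/2)),z],p-np.pi/2)
def arc(step,n=8,d=1.72,r=6.7):
    c=np.array([-d,r]);out=[]
    for i in range(1,n+1):
        a=-np.radians(step*i);R=np.array([[np.cos(a),-np.sin(a)],[np.sin(a),np.cos(a)]]);out.append([*np.round(c-R@c,2),0,round(a,3)])
    return out
E
python3 - <<'E'
from h import *
print(pose(102.5,.040,z=.15),pose(102.5,.040));print(arc(4))
E
```

```text
(array([10.24, -5.85, 13.32]), -0.031) (array([10.23, -5.86, 21.62]), -0.031)
[[np.float64(-0.47), np.float64(-0.1), 0, np.float64(-0.07)], [np.float64(-0.95), np.float64(-0.17), 0, np.float64(-0.14)], [np.float64(-1.43), np.float64(-0.21), 0, np.float64(-0.209)], [np.float64(-1.91), np.float64(-0.21), 0, np.float64(-0.279)], [np.float64(-2.4), np.float64(-0.18), 0, np.float64(-0.349)], [np.float64(-2.87), np.float64(-0.12), 0, np.float64(-0.419)], [np.float64(-3.35), np.float64(-0.02), 0, np.float64(-0.489)], [np.float64(-3.81), np.float64(0.11), 0, np.float64(-0.559)]]
```

>>> play_rows:
  deltas:
    - [4, -2, 2, -0.03]
    - [8, -4.5, 4, -0.03]
    - [10.2, -5.9, 8, -0.03]
    - [10.2, -5.9, 12, -0.03]
    - [10.2, -5.9, 16, -0.03]
    - [10.2, -5.9, 19, -0.03]
    - [10.2, -5.9, 21.5, -0.03]
    - [10.2, -5.9, 21.5, -0.03]

```text
time: 4.65
position: [0.6552, 0.2888, 0.0637]
tool_rot: [[0.976, 0.217, -0.006], [0.217, -0.976, -0.004], [-0.007, 0.003, -1.0]]
contact_force: [-0.3, -0.3, -0.3]
finger_gap: 0.0
gripper_force: 0.0
```

```bash
python3 - <<'E'
from h import *
print(pose(102.5,.0172),readout.observe()["position"])
s=viewer.snapshot("scene")["color"];cv2.imwrite("pics/s3.png",cv2.resize(s[120:270,230:430],None,fx=4,fy=4))
E
```

```text
(array([-1.95,  0.05, -0.31]), 0.001) [0.65518514 0.28884698 0.06372879]
```

View pics/s3.png

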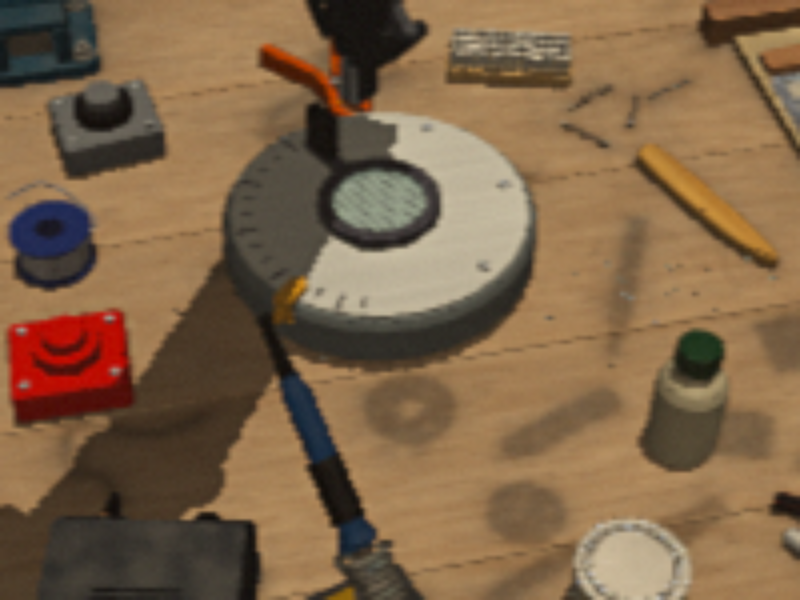

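The scene shows the shut fingers at about (360,90), just behind the tab at (320,130), and clear of it.

>>> play_rows:
  deltas:
    - [-0.6, 0, -0.2, 0]
    - [-1.2, 0, -0.3, 0]
    - [-1.6, 0, -0.3, 0]
    - [-1.9, 0, -0.3, 0]
    - [-2.1, 0, -0.3, 0]
    - [-2.1, 0, -0.3, 0]

```text
time: 5.3
position: [0.6363, 0.2875, 0.0709]
tool_rot: [[0.976, 0.219, 0.0], [0.219, -0.976, -0.0], [0.0, 0.0, -1.0]]
contact_force: [-0.4, -0.4, 0.5]
finger_gap: -0.003
gripper_force: 0.0
```

>>> play_rows:
  deltas:
    - [-0.47, 0.0, 0, -0.07]
    - [-0.95, 0.0, 0, -0.14]
    - [-1.43, 0.0, 0, -0.21]
    - [-1.91, 0.0, 0, -0.28]
    - [-2.4, 0.02, 0, -0.35]
    - [-2.87, 0.08, 0, -0.42]
    - [-3.35, 0.18, 0, -0.49]
    - [-3.81, 0.31, 0, -0.56]

```text
time: 6.1
position: [0.6, 0.2761, 0.0706]
tool_rot: [[0.708, 0.706, 0.0], [0.706, -0.708, 0.0], [0.0, 0.0, -1.0]]
contact_force: [-0.1, 0.3, -0.1]
finger_gap: 0.004
gripper_force: 0.0
```

```bash
cat >> h.py <<'E'
def where():
    o=readout.observe();R=np.array(o["tool_rot"]);phi=np.degrees(np.arctan2(R[1,0],R[0,0]))+90;p=np.radians(phi);v=o["position"][:2]-C
    return "phi %.1f r %.1f d %.1f z %.1f"%(phi,1e3*v@ud(p),-1e3*v@ud(p+np.pi/2),1e3*o["position"][2]),np.round(o["contact_force"],1)
E
python3 - <<'E'
from h import *
print(where());s=viewer.snapshot("top")["color"];cv2.imwrite("pics/t4.png",cv2.resize(s[130:230,220:350],None,fx=4,fy=4,interpolation=cv2.INTER_CUBIC))
E
```

```text
('phi 134.9 r 67.3 d 19.1 z 70.6', array([-0.1,  0.3, -0.1]))
```

View pics/t4.png

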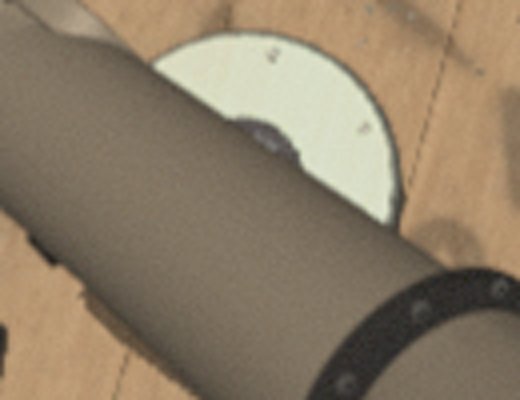

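The arm hides the viewer in the top picture, so I'll check with the scene masks instead.

```bash
python3 - <<'E'
from h import *
for n in ("scene","wrist"):
    s=viewer.snapshot(n);cv2.imwrite(f"pics/{n}5.png",s["color"])
    for th in ("tab_middle","pointer_tip","index_rider"):
        for d in viewer.silhouettes(th,n)[:2]:
            r,c=np.nonzero(d["mask"]);print(n,th,round(d["confidence"],2),d["pixel"],r.min(),r.max(),c.min(),c.max())
    R=np.array(s["R"])
    for a in (102.5,135):
        X=R@np.array([*(C+.067*ud(np.radians(a))),.085])+s["t"];print(a,s["fy"]*X[1]/X[2]+s["cy"],s["fx"]*X[0]/X[2]+s["cx"])
a=cv2.imread("pics/scene5.png")[130:230,260:400];b=cv2.imread("pics/wrist5.png")
cv2.imwrite("pics/v5.png",np.vstack([cv2.resize(a,(420,300),interpolation=cv2.INTER_CUBIC),cv2.resize(b,(420,262))]))
E
```

```text
scene tab_middle 0.69 [167.9, 320.8] 149 181 307 339
scene tab_middle 0.27 [220.3, 401.6] 203 236 392 411
scene pointer_tip 0.92 [170.9, 321.2] 147 182 306 339
102.5 149.93690717455758 309.7609507471668
135 156.9272500113077 302.13087501061915
wrist tab_middle 0.8 [244.0, 423.8] 180 318 308 505
wrist pointer_tip 0.87 [239.6, 419.6] 179 318 306 506
102.5 223.99424753753755 340.63099791652473
135 289.6631438029225 319.3500800126282
```

View pics/v5.png

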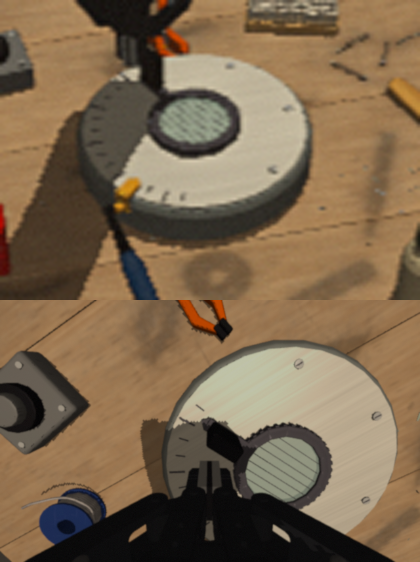

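```bash
python3 - <<'E'
from h import *
o=readout.observe();p=o["position"];print(p,where())
for n in ("scene","wrist"):
    s=viewer.snapshot(n);R=np.array(s["R"])
    for nm,q in (("tcp",p),("tab102",[*(C+.067*ud(np.radians(102.5))),.092]),("tab102low",[*(C+.067*ud(np.radians(102.5))),.057])):
        X=R@np.array(q)+s["t"];print(n,nm,s["fx"]*X[0]/X[2]+s["cx"],s["fy"]*X[1]/X[2]+s["cy"])
b=s["color"];cv2.imwrite("pics/w6.png",cv2.resize(b[150:330,220:460],(800,600),interpolation=cv2.INTER_CUBIC))
E
```

```text
[0.60021504 0.276305   0.0706129 ] ('phi 134.7 r 67.3 d 19.1 z 70.6', array([0.3, 0.2, 0.2]))
scene tcp 304.59245117681087 156.53326541230516
scene tab102 309.67536678168955 148.05786891161972
scene tab102low 310.09570824108584 157.28667341139212
wrist tcp 319.082799230645 243.18993997313407
wrist tab102 342.0949902145261 229.18279504921185
wrist tab102low 337.9974175125873 206.16932848201307
```

View pics/w6.png

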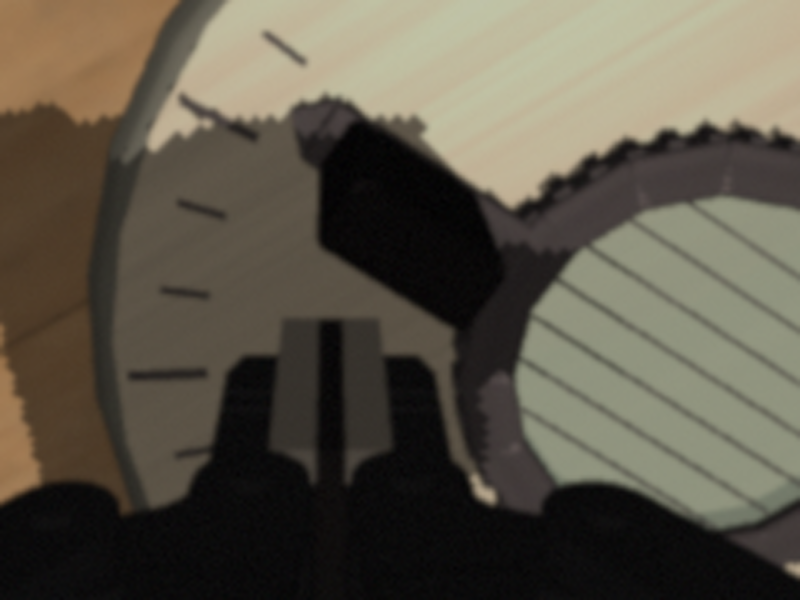

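The tab is still at its start angle, and the tool is now on its other side with no contact felt. So the tip went past it. I'll lift, go back behind the tab, go in lower and advance in small steps while watching the force.

```bash
python3 - <<'E'
from h import *
print(pose(102.5,.040,z=.14),pose(102.5,.040,r=.066,z=.062))
E
```

```text
(array([ 5.05,  3.2 , -6.94]), 0.562) (array([5.  , 3.29, 0.86]), 0.562)
```

>>> play_rows:
  deltas:
    - [0, 0, -3.5, 0]
    - [0, 0, -7, 0]
    - [0, 0, -7, 0]
    - [1.5, 1, -7, 0.14]
    - [3, 2, -7, 0.28]
    - [5, 3.2, -7, 0.42]
    - [5, 3.2, -7, 0.56]
    - [5, 3.2, -7, 0.56]

```text
time: 7.45
position: [0.6582, 0.2887, 0.14]
tool_rot: [[0.976, 0.218, -0.0], [0.218, -0.976, -0.001], [-0.0, 0.0, -1.0]]
contact_force: [-0.3, 0.9, 0.2]
finger_gap: 0.002
gripper_force: 0.0
```

>>> play_rows:
  deltas:
    - [0, 0, 0, 0]
    - [0, 0, 3, 0]
    - [0, 0, 6, 0]
    - [0, 0, 7, 0]
    - [0, 0, 7.3, 0]
    - [0, 0, 7.5, 0]
    - [0, 0, 7.5, 0]

```text
time: 8.15
position: [0.6588, 0.2891, 0.067]
tool_rot: [[0.976, 0.219, 0.002], [0.219, -0.976, 0.001], [0.002, -0.001, -1.0]]
contact_force: [-0.5, 0.0, 0.3]
finger_gap: 0.004
gripper_force: 0.0
```

```bash
python3 - <<'E'
from h import *
print(where(),pose(102.5,.020,r=.066,z=.062))
s=viewer.snapshot("wrist");cv2.imwrite("pics/w7.png",s["color"])
for d in viewer.silhouettes("tab_middle","wrist")[:1]:
    r,c=np.nonzero(d["mask"]);print(d["pixel"],r.min(),r.max(),c.min(),c.max())
E
```

```text
('phi 102.7 r 66.9 d 40.5 z 67.0', array([-0.5,  0. ,  0.3])) (array([-2.03,  0.09,  0.49]), 0.003)
[273.0, 437.2] 224 357 314 504
```

>>> play_rows:
  deltas:
    - [-0.6, 0.1, 0.3, 0]
    - [-1.2, 0.1, 0.5, 0]
    - [-1.8, 0.1, 0.5, 0]
    - [-2.1, 0.1, 0.5, 0]
    - [-2.3, 0.1, 0.5, 0]
    - [-2.5, 0.1, 0.5, 0]
    - [-2.7, 0.1, 0.5, 0]
    - [-2.7, 0.1, 0.5, 0]

```text
time: 9.05
position: [0.632, 0.282, 0.0609]
tool_rot: [[0.976, 0.219, 0.0], [0.219, -0.976, 0.0], [0.0, -0.0, -1.0]]
contact_force: [0.8, 1.1, -0.0]
finger_gap: -0.002
gripper_force: 0.8
```

>>> play_rows:
  deltas:
    - [-0.2, 0, 0, 0]
    - [-0.4, 0, 0, 0]
    - [-0.6, 0, 0, 0]
    - [-0.6, 0, 0, 0]

```text
time: 9.45
position: [0.6258, 0.2804, 0.0608]
tool_rot: [[0.976, 0.219, -0.0], [0.219, -0.976, -0.0], [-0.0, 0.0, -1.0]]
contact_force: [1.7, 1.0, 1.6]
finger_gap: 0.004
gripper_force: 0.7
```

```bash
python3 - <<'E'
from h import *
print(where())
s=viewer.snapshot("wrist");cv2.imwrite("pics/w8.png",s["color"])
for d in viewer.silhouettes("tab_middle","wrist")[:1]:
    r,c=np.nonzero(d["mask"]);print(d["pixel"],r.min(),r.max(),c.min(),c.max())
R=np.array(s["R"])
for q in ([*readout.observe()["position"]],*[[*(C+.067*ud(np.radians(a))),.092] for a in (102.5,108,115)]):
        X=R@np.array(q)+s["t"];print(s["fx"]*X[0]/X[2]+s["cx"],s["fy"]*X[1]/X[2]+s["cy"])
b=s["color"];cv2.imwrite("pics/w8c.png",cv2.resize(b[190:370,220:520],(800,480),interpolation=cv2.INTER_CUBIC))
E
```

```text
('phi 102.7 r 65.6 d 6.3 z 60.8', array([1.7, 1. , 1.6]))
[239.1, 438.1] 169 314 282 517
319.37375786971404 242.91368327094509
316.3407608873641 283.64481219503807
316.99596990440966 295.99398727198934
319.7058416831189 311.12040066805076
```

>>> play_rows:
  deltas:
    - [-0.46, -0.03, 0, -0.07]
    - [-0.92, -0.02, 0, -0.14]
    - [-1.38, 0.01, 0, -0.21]
    - [-1.83, 0.08, 0, -0.28]
    - [-2.28, 0.18, 0, -0.35]
    - [-2.72, 0.31, 0, -0.42]
    - [-2.72, 0.31, 0, -0.42]

```text
time: 10.25
position: [0.5997, 0.2713, 0.0606]
tool_rot: [[0.801, 0.598, -0.001], [0.598, -0.801, -0.0], [-0.001, -0.0, -1.0]]
contact_force: [0.4, 1.1, 0.7]
finger_gap: 0.0
gripper_force: 0.4
```

```bash
python3 - <<'E'
from h import *
print(where())
s=viewer.snapshot("wrist");b=s["color"];cv2.imwrite("pics/w9.png",b)
s2=viewer.snapshot("scene")["color"]
a=cv2.resize(b[150:350,200:520],(800,500),interpolation=cv2.INTER_CUBIC)
a[340:500,550:800]=cv2.resize(s2[135:215,270:395],(250,160),interpolation=cv2.INTER_CUBIC)
cv2.imwrite("pics/w9c.png",a)
E
```

```text
('phi 126.8 r 65.7 d 6.2 z 60.6', array([0.4, 1.1, 0.7]))
```

View pics/w9c.png

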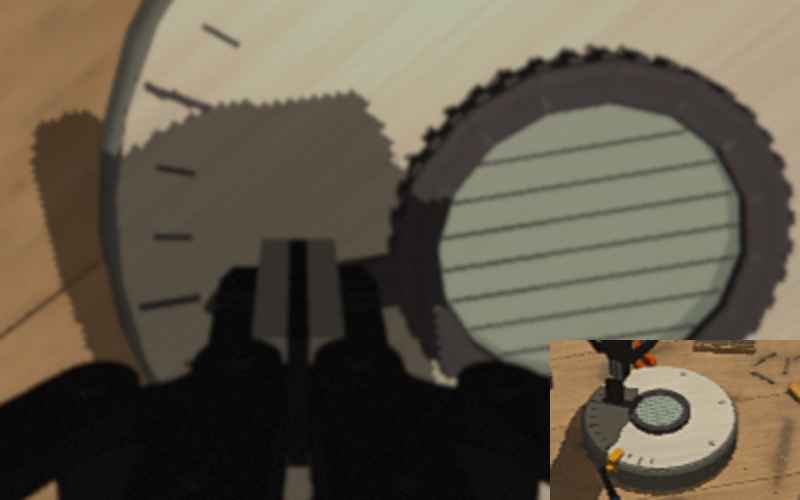

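```bash
cat >> h.py <<'E'
def stripes(im,n=590,half=.13,rad=.028):
    g=cv2.GaussianBlur(cv2.cvtColor(im,cv2.COLOR_BGR2GRAY).astype(np.float32),(0,0),1.5);gx=cv2.Sobel(g,cv2.CV_32F,1,0);gy=cv2.Sobel(g,cv2.CV_32F,0,1)
    yy,xx=np.mgrid[:n,:n];m=np.hypot(xx-n/2,yy-n/2)<rad*n/2/half
    a=.5*np.arctan2(2*(gx*gy)[m].sum(),(gx**2-gy**2)[m].sum());return np.degrees(-a)%180   # anticlockwise positive
def ringphi(): # world lever angle from window stripes, reference td2 at 102.5; modulo 180
    s=viewer.snapshot("wrist");im=topdown(s,C,.055,half=.13,n=590)
    return (stripes(im)-stripes(cv2.imread("pics/td2.png"))+102.5)%180,im
E
python3 - <<'E'
from h import *
a,im=ringphi();cv2.imwrite("pics/td9.png",im);print(where(),a)
E
```

```text
('phi 126.6 r 65.2 d 6.2 z 60.4', array([ 0.6,  0.5, -0.5])) 138.12143
```

```bash
cat >> h.py <<'E'
def sweep(p0,d0,p1,d1,n=8,r=.066,z=.0605):
    return [[*np.round(m[0][:2],2).tolist(),0,m[1]] for m in (pose(p0+(p1-p0)*i/n,d0+(d1-d0)*i/n,r,z) for i in range(1,n+1))]
E
python3 - <<'E'
from h import *
print(sweep(126.6,.0062,168,.0172))
E
```

```text
[[-0.46, -0.12, 0, -0.09], [-0.92, -0.13, 0, -0.18], [-1.39, -0.11, 0, -0.271], [-1.85, -0.06, 0, -0.361], [-2.32, 0.01, 0, -0.451], [-2.78, 0.12, 0, -0.542], [-3.24, 0.26, 0, -0.632], [-3.69, 0.44, 0, -0.722]]
```

>>> play_rows:
  deltas:
    - [-0.46, -0.05, 0, -0.09]
    - [-0.92, -0.1, 0, -0.18]
    - [-1.39, -0.1, 0, -0.27]
    - [-1.85, -0.05, 0, -0.36]
    - [-2.32, 0, 0, -0.45]
    - [-2.78, 0.12, 0, -0.54]
    - [-3.24, 0.26, 0, -0.63]
    - [-3.69, 0.44, 0, -0.72]

```text
time: 11.2
position: [0.5736, 0.246, 0.0606]
tool_rot: [[0.206, 0.979, 0.001], [0.979, -0.206, 0.0], [0.001, 0.0, -1.0]]
contact_force: [1.7, 1.9, -1.9]
finger_gap: -0.0
gripper_force: 1.1
```

```bash
python3 - <<'E'
from h import *
a,im=ringphi();cv2.imwrite("pics/td10.png",im);print(where(),a)
print(sweep(168,.0172,192,.0172))
E
```

```text
('phi 168.3 r 65.6 d 17.0 z 60.4', array([ 0.3,  1.1, -0.6])) 160.24252
[[-0.29, -0.11, 0, -0.047], [-0.64, -0.18, 0, -0.099], [-1.0, -0.22, 0, -0.152], [-1.35, -0.25, 0, -0.204], [-1.71, -0.26, 0, -0.256], [-2.07, -0.25, 0, -0.309], [-2.42, -0.22, 0, -0.361], [-2.78, -0.18, 0, -0.413]]
```

>>> play_rows:
  deltas:
    - [-0.29, -0.05, 0, -0.05]
    - [-0.64, -0.12, 0, -0.1]
    - [-1.0, -0.17, 0, -0.15]
    - [-1.35, -0.2, 0, -0.2]
    - [-1.71, -0.22, 0, -0.26]
    - [-2.07, -0.22, 0, -0.31]
    - [-2.42, -0.2, 0, -0.36]
    - [-2.42, -0.2, 0, -0.36]

```text
time: 12.05
position: [0.5663, 0.222, 0.0604]
tool_rot: [[-0.147, 0.989, -0.001], [0.989, 0.147, -0.001], [-0.001, -0.001, -1.0]]
contact_force: [0.1, 0.1, 0.7]
finger_gap: 0.0
gripper_force: 0.0
```

```bash
python3 - <<'E'
from h import *
s=viewer.snapshot("wrist");im=topdown(s,C,.055,half=.13,n=590);cv2.imwrite("pics/td11.png",im);print(where())
R=np.array(s["R"])
for a in range(0,360,45):
    X=R@np.array([*(C+.03*ud(np.radians(a))),.055])+s["t"];print(a,(s["fx"]*X[0]/X[2]+s["cx"]).round(),(s["fy"]*X[1]/X[2]+s["cy"]).round(),end=';')
E
```

```text
('phi 188.4 r 66.0 d 16.9 z 60.4', array([ 0. , -0.4, -0.3]))
0 486.0 274.0;45 481.0 238.0;90 448.0 218.0;135 406.0 227.0;180 383.0 260.0;225 390.0 294.0;270 422.0 312.0;315 461.0 304.0;
```

```bash
python3 - <<'E'
from h import *
print(move([.63,.165,.25],np.radians(98.4)))
E
```

```text
(array([ -6.59,   5.46, -18.96]), 0.0)
```

>>> play_rows:
  deltas:
    - [1, 0, 0, 0]
    - [1.5, 0, -3, 0]
    - [1.5, 0, -7, 0]
    - [0, 1, -11, 0]
    - [-3, 2.5, -15, 0]
    - [-6, 5, -19, 0]
    - [-6.6, 5.5, -19, 0]
    - [-6.6, 5.5, -19, 0]

```text
time: 12.9
position: [0.6325, 0.1642, 0.2514]
tool_rot: [[-0.144, 0.99, 0.002], [0.99, 0.144, 0.0], [-0.0, 0.002, -1.0]]
contact_force: [-0.9, -0.6, 0.0]
finger_gap: -0.002
gripper_force: 0.0
```

>>> play_rows:
  deltas:
    - [0, 0, 0, 0]
    - [0, 0, 0, 0]

```text
time: 13.1
position: [0.6285, 0.1672, 0.249]
tool_rot: [[-0.152, 0.988, -0.003], [0.988, 0.152, -0.0], [0.0, -0.003, -1.0]]
contact_force: [-0.6, -0.3, -0.1]
finger_gap: 0.001
gripper_force: 0.0
```

```bash
cat >> h.py <<'E'
def angles(s):
    out={}
    im=topdown(s,C,.055,half=.13,n=590);out["stripe"]=float((stripes(im)-stripes(cv2.imread("pics/td2.png"))+102.5)%180)
    # tab: black pixels rectified on z=.092 ; rider: brass pixels on z=.055
    t=topdown(s,C,.090,half=.13,n=1040).astype(int);yy,xx=np.mgrid[:1040,:1040];X=-(yy-520)/4.;Y=-(xx-520)/4.;r=np.hypot(X,Y);A=np.degrees(np.arctan2(Y,X))%360
    m=(r>52)&(r<84)&(t.max(2)<45);out["tab"]=(np.median(A[m]),np.median(r[m]),m.sum()) if m.any() else None
    b=topdown(s,C,.055,half=.13,n=1040).astype(int)
    m=(r>86)&(r<130)&(b[...,2]-b[...,0]>70)&(b[...,1]-b[...,0]>40)&(r<112);h=A[m]
    out["rider"]=(np.median(h),r[m].min(),m.sum()) if m.any() else None
    return out,im
E
python3 - <<'E'
from h import *
s=viewer.snapshot("wrist");o,im=angles(s);print(where(),o);print(circ(s,lo=140))
cv2.imwrite("pics/td12.png",im)
E
```

```text
('phi 188.8 r 12.6 d -46.6 z 249.2', array([-1. , -0.4, -0.3])) {'stripe': 9.462661743164062, 'tab': (np.float64(187.4231060772542), np.float64(65.82006720779509), np.int64(5636)), 'rider': (np.float64(288.3116423060355), np.float64(92.17917335276988), np.int64(11906))}
(array([0.63363425, 0.21551403]), np.float64(0.10749736570760698), np.float64(1.0))
```

```bash
python3 - <<'E'
from h import *
b=cv2.resize(cv2.imread("pics/td12.png"),(1040,1040))
hsv=cv2.cvtColor(b,cv2.COLOR_BGR2HSV);yy,xx=np.mgrid[:1040,:1040];X=-(yy-520)/4.;Y=-(xx-520)/4.;r=np.hypot(X,Y);A=np.degrees(np.arctan2(Y,X))%360
for th in (110,150,190):
    m=(r>84)&(r<106)&(hsv[...,1]>th)&(hsv[...,2]>60)
    print(th,m.sum(),[(k*10,int(((A[m]//10)==k).sum())) for k in range(36) if ((A[m]//10)==k).sum()>30])
    m&=(A>190)&(A<240)
    for lo,hi in ((88,92),(92,96),(96,100),(100,106)):
        q=m&(r>lo)&(r<hi)
        if q.sum()>5: print(lo,hi,q.sum(),A[q].mean().round(2),np.percentile(A[q],[2,98]).round(1))
o=cv2.polylines(cv2.resize(b[480:,300:860],(560,560)),[],True,0)
# crop with lines drawn at tab 187.4 and rider guess 209
for a,c in ((187.4,(0,0,255)),(209,(255,0,0))):
    e=ud(np.radians(a));cv2.line(o,(int(220-e[1]*40*4),int(40-e[0]*40*4)),(int(220-e[1]*120*4),int(40-e[0]*120*4)),c,1)
cv2.imwrite("pics/td12c.png",o)
E
```

```text
110 2760 [(200, 1917), (210, 843)]
88 92 50 208.51 [207.6 209.4]
92 96 485 208.53 [205.8 211.3]
96 100 853 208.67 [204.9 212.5]
100 106 1372 208.76 [204.9 212.6]
150 2420 [(200, 1713), (210, 707)]
88 92 12 208.42 [207.9 208.9]
92 96 380 208.58 [206.3 211. ]
96 100 770 208.66 [205.3 212.2]
100 106 1258 208.76 [205.3 212.3]
190 2075 [(200, 1499), (210, 576)]
92 96 263 208.61 [206.8 210.6]
96 100 679 208.7 [205.7 211.8]
100 106 1133 208.77 [205.6 211.9]
```

View pics/td12c.png

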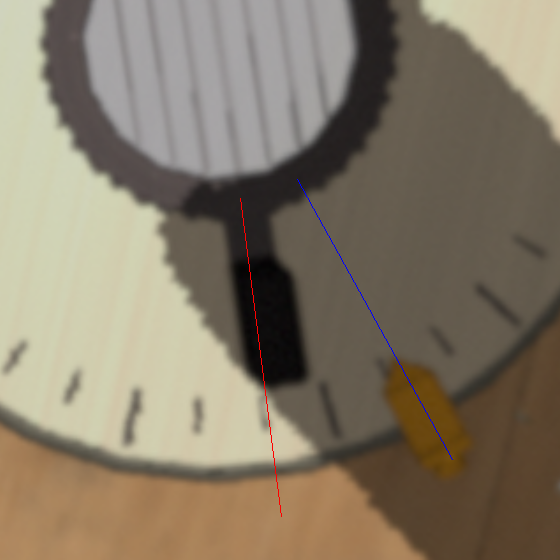

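The rectified crop shows the lever bar at (250,235), the tab at (270,320) and the rider nose at (400,365), so about 20° are left. I've used all 10 pictures, so everything from here is numeric.

```bash
cat >> h.py <<'E'
def meas(s):
    st=float((stripes(topdown(s,C,.055))if 0 else stripes(topdown(s,C,.055,half=.13,n=590)))+90)%180+180
    n=1040;yy,xx=np.mgrid[:n,:n];X=-(yy-520)/4.;Y=-(xx-520)/4.;r=np.hypot(X,Y);A=np.degrees(np.arctan2(Y,X))%360
    b=topdown(s,C,.055,half=.13,n=n);hsv=cv2.cvtColor(b,cv2.COLOR_BGR2HSV);v=b.max(2)
    m=(r>92)&(r<106)&(hsv[...,1]>150)&(hsv[...,2]>60)&(A>190)&(A<240);rid=A[m].mean()
    # brightness profile over angle in the bar's band r 46..52 (bar between ring and tab)
    k=(r>47)&(r<52);prof=[float(np.median(v[k&(abs(A-a)<.5)])) for a in range(170,230)]
    # black tab at its top plane
    t=topdown(s,C,.092,half=.13,n=n).max(2);m=(r>54)&(r<80)&(t<30);tab=A[m].mean() if m.any() else None
    return st,rid,tab,prof
E
python3 - <<'E'
from h import *
s=viewer.snapshot("wrist");st,rid,tab,p=meas(s);print(st,rid,tab);print([int(x) for x in p])
im=cv2.imread("pics/td2.png");print("ref",stripes(im)+90)
R=np.array(s["R"]);print("cam",-R.T@s["t"])
E
```

```text
278.33992767333984 208.6737823602677 187.39873474534767
[103, 104, 104, 104, 103, 102, 102, 103, 103, 102, 95, 77, 54, 41, 38, 37, 36, 36, 36, 37, 36, 36, 36, 39, 48, 67, 86, 96, 100, 100, 100, 101, 101, 102, 102, 102, 103, 102, 102, 102, 101, 101, 101, 101, 102, 102, 102, 102, 103, 103, 102, 102, 100, 101, 101, 100, 101, 101, 102, 102]
ref 191.34363
cam [0.61789977 0.24038366 0.41524942]
```

```bash
sed -i 's/+90)%180+180$/)%180+180/' h.py; python3 - <<'E'
from h import *
print(pose(188.4,.032,r=.066,z=.12),pose(188.4,.032,r=.066,z=.0605))
E
```

```text
(array([ 7.92, -5.32, 12.96]), 0.006) (array([ 7.92, -5.31, 18.91]), 0.006)
```

>>> play_rows:
  deltas:
    - [4, -2.6, 3, 0]
    - [7.9, -5.3, 6, 0]
    - [7.9, -5.3, 10, 0]
    - [7.9, -5.3, 14, 0]
    - [7.9, -5.3, 17, 0]
    - [7.9, -5.3, 18.5, 0]
    - [7.9, -5.3, 18.9, 0]
    - [7.9, -5.3, 18.9, 0]

```text
time: 14.0
position: [0.5664, 0.2363, 0.0621]
tool_rot: [[-0.15, 0.989, 0.0], [0.989, 0.15, 0.001], [0.0, 0.0, -1.0]]
contact_force: [0.5, 0.1, -0.1]
finger_gap: -0.002
gripper_force: 0.0
```

```bash
python3 - <<'E'
from h import *
print(where(),readout.observe()["joint_positions"]);print(sweep(188.6,.032,203,.0175))
E
```

```text
('phi 188.6 r 63.6 d 31.2 z 62.1', array([ 0.5,  0.1, -0.1])) [ 0.08638729  0.68926462 -0.81527316  1.78222306  0.60932821  0.94131405
 -0.83934501]
[[-0.31, -0.33, 0, -0.031], [-0.7, -0.4, 0, -0.063], [-1.09, -0.46, 0, -0.094], [-1.49, -0.5, 0, -0.125], [-1.88, -0.52, 0, -0.157], [-2.28, -0.52, 0, -0.188], [-2.67, -0.5, 0, -0.22], [-3.06, -0.47, 0, -0.251]]
```

>>> play_rows:
  deltas:
    - [-0.31, -0.2, 0.1, -0.03]
    - [-0.7, -0.3, 0.1, -0.06]
    - [-1.1, -0.4, 0.1, -0.09]
    - [-1.5, -0.4, 0.1, -0.13]
    - [-1.9, -0.4, 0.1, -0.16]
    - [-2.3, -0.4, 0.1, -0.19]
    - [-2.67, -0.4, 0.1, -0.22]
    - [-3.06, -0.4, 0.1, -0.25]

```text
time: 14.8
position: [0.5671, 0.2058, 0.0623]
tool_rot: [[-0.392, 0.92, 0.002], [0.92, 0.392, 0.002], [0.001, 0.002, -1.0]]
contact_force: [-1.9, 2.1, -1.2]
finger_gap: 0.001
gripper_force: 1.2
```

```bash
python3 - <<'E'
from h import *
print(where());s=viewer.snapshot("wrist");print(meas(s)[:3],where());print([int(x) for x in meas(s)[3]])
E
```

```text
('phi 203.1 r 65.1 d 17.8 z 62.3', array([-1.9,  2.1, -1.2]))
(194.24921894073486, np.float64(207.93335951652094), np.float64(266.78885596438334)) ('phi 203.1 r 65.2 d 16.8 z 62.2', array([0.1, 0.9, 1.2]))
[101, 101, 101, 100, 99, 99, 100, 101, 101, 101, 101, 100, 99, 99, 99, 99, 100, 100, 100, 99, 99, 97, 98, 95, 62, 30, 26, 18, 15, 14, 13, 13, 14, 16, 17, 14, 14, 17, 16, 13, 13, 13, 13, 13, 12, 13, 14, 13, 13, 13, 13, 12, 13, 13, 14, 13, 14, 13, 13, 14]
```

```bash
python3 - <<'E'
from h import *
print(move([.63,.165,.25],np.radians(113.1)))
E
```

```text
(array([ -6.11,   4.22, -18.77]), 0.0)
```

>>> play_rows:
  deltas:
    - [1, 0, 0, 0]
    - [1.5, 0, -3, 0]
    - [1.5, 0, -7, 0]
    - [0, 1, -11, 0]
    - [-3, 2.5, -15, 0]
    - [-6, 4.2, -19, 0]
    - [-6, 4.2, -19, 0]
    - [-6, 4.2, -19, 0]

```text
time: 15.65
position: [0.63, 0.1662, 0.2521]
tool_rot: [[-0.388, 0.922, 0.003], [0.922, 0.388, 0.001], [-0.0, 0.003, -1.0]]
contact_force: [-0.5, -0.2, -0.5]
finger_gap: -0.003
gripper_force: 0.0
```

>>> play_rows:
  deltas:
    - [0, 0, 0, 0]
    - [0, 0, 0, 0]
    - [0, 0, 0, 0]

```text
time: 15.95
position: [0.6277, 0.1667, 0.2495]
tool_rot: [[-0.391, 0.92, -0.002], [0.92, 0.391, -0.001], [0.0, -0.002, -1.0]]
contact_force: [0.1, -0.1, 0.3]
finger_gap: -0.001
gripper_force: 0.0
```

```bash
python3 - <<'E'
from h import *
s=viewer.snapshot("wrist");print(where(),circ(s,lo=140));m=meas(s);print(m[:3]);print([int(x) for x in m[3]])
print(pose(203.1,.030,r=.066,z=.0605))
E
```

```text
('phi 203.0 r 24.4 d -42.2 z 249.8', array([ 0.1,  0.5, -0. ])) (array([0.63350936, 0.21544695]), np.float64(0.10743080469537357), np.float64(1.0))
(202.93540000915527, np.float64(208.64224910674955), np.float64(201.90702580931392))
[101, 102, 102, 102, 102, 101, 101, 101, 101, 102, 102, 102, 101, 101, 100, 100, 100, 100, 100, 101, 101, 100, 100, 98, 95, 84, 64, 46, 38, 36, 36, 35, 35, 36, 36, 36, 36, 35, 39, 51, 72, 87, 96, 99, 100, 101, 101, 101, 101, 101, 101, 99, 99, 99, 99, 99, 100, 100, 100, 100]
(array([ 7.21, -4.13, 18.93]), -0.002)
```

>>> play_rows:
  deltas:
    - [3.6, -2, 3, -0.03]
    - [7.2, -4.1, 6, -0.06]
    - [7.2, -4.1, 10, -0.09]
    - [7.2, -4.1, 14, -0.09]
    - [7.2, -4.1, 17, -0.09]
    - [7.2, -4.1, 18.5, -0.09]
    - [7.2, -4.1, 18.9, -0.09]
    - [7.2, -4.1, 18.9, -0.09]

```text
time: 16.8
position: [0.5634, 0.2168, 0.0621]
tool_rot: [[-0.471, 0.882, 0.0], [0.882, 0.471, 0.001], [0.0, 0.001, -1.0]]
contact_force: [0.5, -0.2, 0.6]
finger_gap: 0.0
gripper_force: 0.0
```

>>> play_rows:
  deltas:
    - [0, 0, 0, 0]

```text
time: 16.9
position: [0.5642, 0.2171, 0.0632]
tool_rot: [[-0.47, 0.882, 0.002], [0.882, 0.47, 0.001], [-0.0, 0.003, -1.0]]
contact_force: [0.6, 0.3, 0.9]
finger_gap: 0.0
gripper_force: 0.0
```

```bash
python3 - <<'E'
from h import *
print(where(),pose(208.6,.0175,r=.066,z=.0605),pose(208.6,.017,r=.066,z=.0605))
E
```

```text
('phi 208.1 r 60.6 d 34.7 z 63.2', array([0.6, 0.3, 0.9])) (array([-1.78, -0.56,  0.27]), -0.009) (array([-1.83, -0.56,  0.27]), -0.009)
```

>>> play_rows:
  deltas:
    - [-0.5, -0.3, 0.2, -0.01]
    - [-0.9, -0.5, 0.2, -0.01]
    - [-1.2, -0.5, 0.2, -0.01]
    - [-1.4, -0.5, 0.2, -0.01]
    - [-1.55, -0.5, 0.2, -0.01]
    - [-1.65, -0.5, 0.2, -0.01]
    - [-1.65, -0.5, 0.2, -0.01]
    - [-1.65, -0.5, 0.2, -0.01]

```text
time: 17.7
position: [0.5666, 0.1995, 0.0596]
tool_rot: [[-0.479, 0.878, 0.0], [0.878, 0.479, -0.0], [-0.0, 0.0, -1.0]]
contact_force: [-0.9, 1.0, 0.5]
finger_gap: 0.001
gripper_force: 0.6
```

```bash
python3 - <<'E'
from h import *
print(where());viewer.snapshot("wrist");viewer.snapshot("wrist");print(where())
E
```

```text
('phi 208.7 r 66.6 d 18.7 z 59.6', array([-0.9,  1. ,  0.5]))
('phi 208.7 r 66.6 d 18.7 z 59.6', array([-1. ,  1.1,  0.8]))
```

>>> play_rows:
  deltas:
    - [-0.07, 0, 0, 0]
    - [-0.13, 0, 0, 0]
    - [-0.16, 0, 0, 0]
    - [-0.16, 0, 0, 0]
    - [-0.16, 0, 0, 0]

```text
time: 18.3
position: [0.5673, 0.1979, 0.0596]
tool_rot: [[-0.479, 0.878, -0.0], [0.878, 0.479, -0.0], [-0.0, -0.0, -1.0]]
contact_force: [-1.1, -0.0, 0.7]
finger_gap: 0.003
gripper_force: 0.9
```

```bash
python3 - <<'E'
from h import *
print(where());print(move([.63,.165,.25],np.radians(118.6)))
E
```

```text
('phi 208.6 r 66.7 d 17.0 z 59.6', array([-1.1, -0. ,  0.7]))
(array([ -5.9 ,   3.92, -19.04]), 0.001)
```

>>> play_rows:
  deltas:
    - [1, 0, 0, 0]
    - [1.5, 0, -3, 0]
    - [1.5, 0, -7, 0]
    - [0, 1, -11, 0]
    - [-3, 2.5, -15, 0]
    - [-5.9, 3.9, -19, 0]
    - [-5.9, 3.9, -19, 0]
    - [-5.9, 3.9, -19, 0]

```text
time: 19.1
position: [0.6308, 0.1647, 0.2504]
tool_rot: [[-0.478, 0.879, 0.002], [0.879, 0.478, 0.0], [-0.001, 0.002, -1.0]]
contact_force: [-1.0, -0.0, -0.3]
finger_gap: 0.001
gripper_force: 0.0
```

>>> play_rows:
  deltas:
    - [0, 0, 0, 0]
    - [0, 0, 0, 0]
    - [0, 0, 0, 0]

```text
time: 19.4
position: [0.6287, 0.1655, 0.2485]
tool_rot: [[-0.481, 0.877, -0.002], [0.877, 0.481, -0.001], [0.0, -0.002, -1.0]]
contact_force: [0.8, 0.0, 0.1]
finger_gap: -0.0
gripper_force: 0.0
```

```bash
python3 - <<'E'
from h import *
s=viewer.snapshot("wrist");print(where());m=meas(s);print(m[:3]);print([int(x) for x in m[3][15:55]])
n=1040;yy,xx=np.mgrid[:n,:n];X=-(yy-520)/4.;Y=-(xx-520)/4.;r=np.hypot(X,Y);A=np.degrees(np.arctan2(Y,X))%360
b=topdown(s,C,.055,half=.13,n=n);hsv=cv2.cvtColor(b,cv2.COLOR_BGR2HSV);k=(hsv[...,1]>110)&(hsv[...,2]>60)&(A>190)&(A<240)
for lo in range(88,114,3):
    q=k&(r>=lo)&(r<lo+3);print(lo,q.sum(),A[q].mean().round(2) if q.any() else "")
# bar edges in several radial bands
v=b.max(2)
for lo in (46,48,50):
    q=(r>lo)&(r<lo+2);p=[float(np.mean(v[q&(abs(A-a)<.4)])) for a in np.arange(195,224,.5)];p=np.array(p);g=np.diff(cv2.GaussianBlur(p[None],(5,1),0)[0]);print(lo,195.25+.5*g.argmin(),195.25+.5*g.argmax())
E
```

```text
('phi 208.7 r 28.3 d -41.1 z 248.8', array([-0.4,  0.2, -0.6]))
(208.39684867858887, np.float64(208.6632032512749), np.float64(207.05634805078736))
[99, 99, 99, 99, 100, 99, 99, 99, 98, 98, 98, 98, 97, 97, 97, 88, 70, 50, 39, 36, 35, 34, 34, 34, 34, 35, 35, 35, 36, 46, 70, 91, 99, 99, 100, 99, 99, 99, 98, 98]
88 0 
91 194 208.44
94 472 208.53
97 657 208.62
100 689 208.72
103 691 208.74
106 726 208.85
109 2582 218.55
112 4755 214.99
46 200.75 215.25
48 201.25 214.75
50 201.25 214.75
```

```bash
python3 - <<'E'
from h import *
print(move([.5725,.1815,.22],np.radians(208.6)),readout.observe()["joint_positions"])
E
```

```text
(array([ 4.12, -4.17,  2.88]), -1.569) [ 0.30486153  0.58766283 -0.99068819  1.52155212  0.50072579  1.30651577
 -0.24029768]
```

>>> play_rows:
  deltas:
    - [0.5, -0.5, 0, -0.14]
    - [1, -1, 0, -0.28]
    - [1.5, -1.5, 0, -0.42]
    - [2, -2, 0, -0.56]
    - [2.5, -2.5, 0, -0.7]
    - [3, -3, 0.5, -0.84]
    - [3.5, -3.5, 1, -0.98]
    - [4.1, -4.1, 1.5, -1.12]

```text
time: 20.25
position: [0.5737, 0.1814, 0.2341]
tool_rot: [[-0.998, -0.055, -0.0], [-0.055, 0.998, -0.0], [0.0, -0.0, -1.0]]
contact_force: [-0.7, -0.9, 0.4]
finger_gap: -0.002
gripper_force: 0.0
```

>>> play_rows:
  deltas:
    - [0, 0, 0.5, -0.14]
    - [0, 0, 1, -0.28]
    - [0, 0, 1, -0.42]
    - [0, 0, 1, -0.45]
    - [0, 0, 1, -0.45]
    - [0, 0, 1, -0.45]
    - [0, 0, 1, -0.45]

```text
time: 20.95
position: [0.5742, 0.1813, 0.2248]
tool_rot: [[-0.879, -0.477, 0.0], [-0.477, 0.879, -0.0], [-0.0, -0.0, -1.0]]
contact_force: [-0.6, 0.6, 0.5]
finger_gap: 0.004
gripper_force: 0.0
```

```bash
python3 - <<'E'
from h import *
s=viewer.snapshot("wrist");print(where());R=np.array(s["R"]);print(-R.T@s["t"]);cv2.imwrite("pics/w20.png",s["color"])
n=1040;yy,xx=np.mgrid[:n,:n];X=-(yy-520)/4.;Y=-(xx-520)/4.;r=np.hypot(X,Y);A=np.degrees(np.arctan2(Y,X))%360
b=topdown(s,C,.053,half=.13,n=n);hsv=cv2.cvtColor(b,cv2.COLOR_BGR2HSV);cv2.imwrite("pics/td20.png",b)
br=(hsv[...,1]>110)&(hsv[...,2]>60)
for lo in range(46,112,3):
    q=(r>=lo)&(r<lo+3)&(A>185)&(A<235)
    g=q&br if lo>86 else q&~br&(b.max(2)<0.65*np.median(b.max(2)[q]))
    print(lo,int(np.median(b.max(2)[q])),g.sum(),(A[g].mean().round(2),np.percentile(A[g],[3,97]).round(1)) if g.any() else "")
print("stripe",stripes(topdown(s,C,.055,half=.13,n=590))+180)
E
```

```text
('phi -61.5 r 1.1 d 68.6 z 224.8', array([-0.2, -0.5,  0.1]))
[0.5092026  0.14617693 0.39083088]
46 145 680 (np.float64(208.2), array([199.9, 216.5]))
49 199 678 (np.float64(208.03), array([200.5, 215.6]))
52 199 830 (np.float64(206.41), array([197.4, 215.1]))
55 190 962 (np.float64(204.98), array([195.2, 214.5]))
58 157 1132 (np.float64(203.21), array([192.4, 213.9]))
61 122 685 (np.float64(207.89), array([201.8, 214. ]))
64 97 662 (np.float64(208.27), array([202.6, 213.9]))
67 96 659 (np.float64(208.37), array([203. , 213.7]))
70 96 652 (np.float64(208.33), array([203.2, 213.5]))
73 96 639 (np.float64(208.47), array([203.7, 213.3]))
76 96 599 (np.float64(208.52), array([204.2, 212.8]))
79 96 567 (np.float64(208.45), array([204.5, 212.4]))
82 96 503 (np.float64(208.38), array([204.9, 211.9]))
85 96 234 (np.float64(208.35), array([206.3, 210.3]))
88 96 0 
91 96 100 (np.float64(208.74), array([207.5, 210. ]))
94 96 381 (np.float64(208.85), array([206.5, 211.4]))
97 96 609 (np.float64(208.88), array([205.4, 212.4]))
100 97 672 (np.float64(208.89), array([205.2, 212.6]))
103 97 670 (np.float64(208.89), array([205.3, 212.5]))
106 94 672 (np.float64(208.88), array([205.4, 212.4]))
109 58 708 (np.float64(208.9), array([205.3, 212.5]))
stripe 207.78886
```

Seen from outside, the pointer is at 208.4° and the rider at 208.85°. The ring is 0.45° short, so one small nudge is left.

>>> play_rows:
  deltas:
    - [0, 0, 0, 0.14]
    - [0, 0, 0, 0.28]
    - [0, 0, 0, 0.42]
    - [0, 0, 0, 0.56]
    - [0, 0, 0, 0.7]
    - [0, 0, 0, 0.84]
    - [0, 0, 0, 0.98]
    - [0, 0, 0, 1.12]

```text
time: 21.8
position: [0.5742, 0.1813, 0.2249]
tool_rot: [[-0.81, 0.587, 0.0], [0.587, 0.81, -0.0], [-0.0, 0.0, -1.0]]
contact_force: [-0.9, 0.4, -0.2]
finger_gap: 0.002
gripper_force: 0.0
```

>>> play_rows:
  deltas:
    - [0, 0, 0, 0.14]
    - [0, 0, 0, 0.28]
    - [0, 0, 0, 0.42]
    - [0, 0, 0, 0.445]
    - [0, 0, 0, 0.445]

```text
time: 22.3
position: [0.5742, 0.1814, 0.2249]
tool_rot: [[-0.486, 0.874, 0.001], [0.874, 0.486, -0.0], [-0.001, 0.0, -1.0]]
contact_force: [-0.1, -0.0, 0.4]
finger_gap: 0.001
gripper_force: 0.0
```

```bash
python3 - <<'E'
from h import *
print(where(),pose(208.8,.032,r=.066,z=.0605))
E
```

```text
('phi 209.1 r 68.6 d -0.3 z 224.9', array([-0.1, -0. ,  0.4])) (array([ 3.27,  0.27, 16.44]), 0.005)
```

>>> play_rows:
  deltas:
    - [3.3, 0.2, 2, 0]
    - [3.3, 0.2, 6, 0]
    - [3.3, 0.2, 10, 0]
    - [3.3, 0.2, 13, 0]
    - [3.3, 0.2, 15, 0]
    - [3.3, 0.2, 16.2, 0]
    - [3.3, 0.2, 16.4, 0]
    - [3.3, 0.2, 16.4, 0]

```text
time: 23.1
position: [0.5603, 0.2114, 0.0611]
tool_rot: [[-0.485, 0.875, 0.0], [0.875, 0.485, 0.001], [0.0, 0.001, -1.0]]
contact_force: [0.0, 0.3, 1.1]
finger_gap: -0.001
gripper_force: 0.0
```

>>> play_rows:
  deltas:
    - [-0.5, 0, 0, 0]
    - [-0.9, 0, 0, 0]
    - [-1.2, 0, 0, 0]
    - [-1.3, 0, 0, 0]
    - [-1.3, 0, 0, 0]
    - [-1.3, 0, 0, 0]

```text
time: 23.7
position: [0.5662, 0.1998, 0.0607]
tool_rot: [[-0.484, 0.875, 0.0], [0.875, 0.484, 0.0], [0.0, 0.0, -1.0]]
contact_force: [-0.6, -0.1, 0.2]
finger_gap: 0.0
gripper_force: 0.0
```

```bash
python3 - <<'E'
from h import *
print(where(),pose(208.9,.0168,r=.0667,z=.0600))
E
```

```text
('phi 208.9 r 66.7 d 19.5 z 60.7', array([-0.6, -0.1,  0.2])) (array([-0.26, -0.  ,  0.07]), 0.001)
```

>>> play_rows:
  deltas:
    - [-0.1, 0, 0, 0]
    - [-0.18, 0, 0, 0]
    - [-0.24, 0, 0, 0]
    - [-0.27, 0, 0, 0]
    - [-0.27, 0, 0, 0]
    - [-0.27, 0, 0, 0]

```text
time: 24.3
position: [0.5673, 0.1977, 0.0606]
tool_rot: [[-0.484, 0.875, -0.0], [0.875, 0.484, 0.0], [0.0, -0.0, -1.0]]
contact_force: [-0.7, 2.1, -0.3]
finger_gap: -0.003
gripper_force: 0.9
```

```bash
python3 - <<'E'
from h import *
print(where())
E
```

```text
('phi 209.0 r 66.7 d 17.2 z 60.6', array([-0.7,  2.1, -0.3]))
```

Another 0.4 mm, then back off and lift for the check on the way to the button.

>>> play_rows:
  deltas:
    - [-0.02, 0, 0, 0]
    - [-0.03, 0, 0, 0]
    - [-0.03, 0, 0, 0]
    - [-0.03, 0, 0, 0]
    - [1, 0, 0, 0]
    - [1.5, 0, -3, 0]
    - [1.5, 0, -7, 0]

```text
time: 25.0
position: [0.5584, 0.2108, 0.1298]
tool_rot: [[-0.485, 0.874, -0.004], [0.874, 0.485, -0.001], [0.001, -0.004, -1.0]]
contact_force: [1.8, 0.2, 0.2]
finger_gap: -0.001
gripper_force: 0.0
```

>>> play_rows:
  deltas:
    - [0, 0, -4, -0.14]
    - [-1, 0, -8, -0.28]
    - [-2, 0, -9.5, -0.42]
    - [-3, 0, -9.5, -0.56]
    - [-3.3, 0, -9.5, -0.7]
    - [-3.3, 0, -9.5, -0.84]
    - [-3.3, 0, -9.5, -0.98]
    - [-3.3, 0, -9.5, -1.12]

```text
time: 25.8
position: [0.5763, 0.1816, 0.2257]
tool_rot: [[-0.998, -0.06, 0.001], [-0.06, 0.998, -0.001], [-0.001, -0.001, -1.0]]
contact_force: [0.8, 0.3, -0.0]
finger_gap: -0.002
gripper_force: 0.0
```

>>> play_rows:
  deltas:
    - [0, 0, 0, -0.14]
    - [0, 0, 0, -0.28]
    - [0, 0, 0, -0.42]
    - [0, 0, 0, -0.45]
    - [0, 0, 0, -0.45]
    - [0, 0, 0, -0.45]

```text
time: 26.4
position: [0.5763, 0.1817, 0.2257]
tool_rot: [[-0.877, -0.481, 0.0], [-0.481, 0.877, -0.0], [-0.0, -0.0, -1.0]]
contact_force: [-0.7, 0.2, -0.2]
finger_gap: -0.003
gripper_force: 0.0
```

```bash
python3 - <<'E'
from h import *
s=viewer.snapshot("wrist");print(where())
n=1040;yy,xx=np.mgrid[:n,:n];X=-(yy-520)/4.;Y=-(xx-520)/4.;r=np.hypot(X,Y);A=np.degrees(np.arctan2(Y,X))%360
b=topdown(s,C,.053,half=.13,n=n);hsv=cv2.cvtColor(b,cv2.COLOR_BGR2HSV)
br=(hsv[...,1]>110)&(hsv[...,2]>60)
for lo in (73,76,79,82,85,91,94,97,100):
    q=(r>=lo)&(r<lo+3)&(A>185)&(A<235)
    g=q&br if lo>86 else q&~br&(b.max(2)<0.65*np.median(b.max(2)[q]))
    print(lo,g.sum(),(A[g].mean().round(2)) if g.any() else "")
for n in ("top","scene"):
    viewer.snapshot(n);print(n,[(round(d["confidence"],2),d["pixel"]) for d in viewer.silhouettes("lamp_button",n)][:3])
print(move([.499,.4243,.2],np.radians(118)),readout.observe()["joint_positions"])
E
```

```text
('phi -61.2 r 1.5 d 66.6 z 225.7', array([ 0.2, -0. ,  0.1]))
73 630 209.29
76 599 209.28
79 556 209.27
82 500 209.39
85 244 209.36
91 81 208.87
94 365 208.91
97 605 208.94
100 676 208.88
top [(0.59, [260.0, 283.0])]
scene []
(array([-4.93, 24.99,  2.56]), 1.585) [ 0.46041467  0.70445512 -1.32675497  1.65463539  0.70037401  1.34929403
  1.09655358]
```

The pointer now stands within about 0.5° (0.7 mm) of the rider, so the ring is set. Next is the grey box's button.

>>> play_rows:
  deltas:
    - [-1.2, 3.9, 0, 0]
    - [-2.5, 7.8, 0, 0]
    - [-3.8, 11.6, 0, 0]
    - [-5, 15.5, 0, 0]
    - [-6.2, 19.4, 0, 0]
    - [-7.5, 23, 0, 0]
    - [-7.5, 23, 0, 0]
    - [-7.5, 23, 0, 0]

```text
time: 27.45
position: [0.53, 0.4203, 0.2256]
tool_rot: [[-0.875, -0.485, -0.0], [-0.485, 0.875, 0.0], [0.0, 0.0, -1.0]]
contact_force: [0.3, -0.7, 0.0]
finger_gap: 0.001
gripper_force: 0.0
```

>>> play_rows:
  deltas:
    - [0, 0, 0, 0]
    - [0, 0, 0, 0]
    - [0, 0, 0, 0]

```text
time: 27.75
position: [0.5318, 0.4179, 0.2256]
tool_rot: [[-0.877, -0.481, 0.0], [-0.481, 0.877, -0.0], [0.0, -0.001, -1.0]]
contact_force: [0.0, 0.0, -0.0]
finger_gap: -0.001
gripper_force: 0.0
```

```bash
python3 - <<'E'
from h import *
o=readout.observe();print(o["position"],o["joint_positions"])
s=viewer.snapshot("wrist");cv2.imwrite("pics/w30.png",s["color"]);R=np.array(s["R"]);print(-R.T@s["t"])
X=R@np.array([.499,.4245,.046])+s["t"];u,v=s["fx"]*X[0]/X[2]+s["cx"],s["fy"]*X[1]/X[2]+s["cy"];print("pred",u,v)
for th in ("lamp_button","lamp_button_top","switch_box"):
  for d in viewer.silhouettes(th,"wrist")[:2]:
    r,c=np.nonzero(d["mask"]);p=d["pixel"];q=plane(s,(c.mean(),r.mean()),.046)
    print(th,round(d["confidence"],2),p,r.min(),r.max(),c.min(),c.max(),q.round(4), s["color"][int(p[0]),int(p[1])])
E
```

```text
[0.53177345 0.41786015 0.22558691] [-0.03039885  0.77172921 -1.2269039   1.47610613  0.72894613  1.40412869
  0.78753565]
[0.46695749 0.38244959 0.39162683]
pred 339.4444334240682 148.15016105874483
lamp_button 0.6 [152.3, 344.5] 137 165 329 357 [0.4997 0.4291 0.046 ] [51 57 62]
lamp_button_top 0.82 [154.1, 343.4] 137 165 329 357 [0.5    0.4295 0.046 ] [51 57 61]
lamp_button_top 0.55 [260.1, 245.2] 235 300 196 286 [0.6647 0.3908 0.046 ] [  0  73 195]
switch_box 0.96 [146.8, 341.4] 100 193 297 388 [0.4968 0.4259 0.046 ] [54 59 64]
switch_box 0.18 [259.9, 242.4] 236 299 197 286 [0.6646 0.3911 0.046 ] [  0  80 214]
```

```bash
python3 - <<'E'
from h import *
R=np.array(readout.observe()["tool_rot"]);print(move([.4997,.4278,.06],np.arctan2(R[1,0],R[0,0])))
E
```

```text
(array([ 2.32,  2.31, 16.57]), 0.0)
```

>>> play_rows:
  deltas:
    - [1.2, 1.2, 2, 0]
    - [2.3, 2.3, 5, 0]
    - [2.3, 2.3, 9, 0]
    - [2.3, 2.3, 12.5, 0]
    - [2.3, 2.3, 15, 0]
    - [2.3, 2.3, 16, 0]
    - [2.3, 2.3, 16.3, 0]
    - [2.3, 2.3, 16.3, 0]

```text
time: 28.75
position: [0.4998, 0.4289, 0.0635]
tool_rot: [[-0.876, -0.483, 0.0], [-0.483, 0.876, 0.001], [-0.001, 0.001, -1.0]]
contact_force: [0.6, -0.7, 0.8]
finger_gap: -0.001
gripper_force: 0.0
```

>>> play_rows:
  deltas:
    - [0, 0, 0.2, 0]
    - [0, 0, 0.4, 0]
    - [0, 0, 0.6, 0]
    - [0, 0, 0.8, 0]
    - [0, 0, 0.8, 0]
    - [0, 0, 0.8, 0]

```text
time: 29.35
position: [0.4996, 0.4282, 0.0546]
tool_rot: [[-0.876, -0.483, -0.0], [-0.483, 0.876, -0.0], [0.0, -0.0, -1.0]]
contact_force: [0.6, -0.9, 0.0]
finger_gap: 0.003
gripper_force: 0.0
```

>>> play_rows:
  deltas:
    - [0, 0, 0.1, 0]
    - [0, 0, 0.2, 0]
    - [0, 0, 0.3, 0]
    - [0, 0, 0.4, 0]
    - [0, 0, 0.5, 0]
    - [0, 0, 0.5, 0]

```text
time: 29.95
position: [0.4995, 0.4282, 0.0494]
tool_rot: [[-0.876, -0.483, -0.0], [-0.483, 0.876, -0.0], [0.0, -0.0, -1.0]]
contact_force: [-0.3, 0.6, 0.1]
finger_gap: 0.003
gripper_force: 0.0
```

>>> play_rows:
  deltas:
    - [0, 0, 0.1, 0]
    - [0, 0, 0.2, 0]
    - [0, 0, 0.3, 0]
    - [0, 0, 0.4, 0]
    - [0, 0, 0.4, 0]

```text
time: 30.45
position: [0.4996, 0.4282, 0.0454]
tool_rot: [[-0.876, -0.483, -0.0], [-0.483, 0.876, -0.0], [0.0, -0.0, -1.0]]
contact_force: [-0.7, 0.6, -0.1]
finger_gap: 0.001
gripper_force: 0.0
```

>>> play_rows:
  deltas:
    - [0, 0, 0.1, 0]
    - [0, 0, 0.2, 0]
    - [0, 0, 0.2, 0]
    - [0, 0, 0.2, 0]

```text
time: 30.85
position: [0.4996, 0.4283, 0.0436]
tool_rot: [[-0.876, -0.483, -0.0], [-0.483, 0.876, -0.0], [0.0, -0.0, -1.0]]
contact_force: [-0.2, -0.4, -0.2]
finger_gap: 0.002
gripper_force: 0.0
```

>>> play_rows:
  deltas:
    - [0, 0, 0.1, 0]
    - [0, 0, 0.2, 0]
    - [0, 0, 0.2, 0]
    - [0, 0, 0.2, 0]

```text
time: 31.25
position: [0.4996, 0.4283, 0.0416]
tool_rot: [[-0.876, -0.483, -0.0], [-0.483, 0.876, -0.0], [0.0, 0.0, -1.0]]
contact_force: [-0.1, -0.7, -0.7]
finger_gap: -0.001
gripper_force: 0.0
```

>>> play_rows:
  deltas:
    - [0, 0, 0.1, 0]
    - [0, 0, 0.2, 0]
    - [0, 0, 0.2, 0]
    - [0, 0, 0.2, 0]

```text
time: 31.65
position: [0.4996, 0.4282, 0.0396]
tool_rot: [[-0.876, -0.483, -0.0], [-0.483, 0.876, -0.0], [0.0, -0.0, -1.0]]
contact_force: [0.4, -0.7, -0.3]
finger_gap: 0.002
gripper_force: 0.0
```

>>> play_rows:
  deltas:
    - [0, 0, 0.1, 0]
    - [0, 0, 0.2, 0]
    - [0, 0, 0.2, 0]
    - [0, 0, 0.2, 0]

```text
time: 32.05
position: [0.4996, 0.4282, 0.0376]
tool_rot: [[-0.876, -0.483, -0.0], [-0.483, 0.876, -0.0], [0.0, -0.0, -1.0]]
contact_force: [0.1, 0.7, -0.6]
finger_gap: -0.002
gripper_force: 0.0
```

```bash
python3 - <<'E'
from h import *
p=readout.observe()["position"];o0=cv2.imread("pics/scene0.png")
for n in ("scene","top","wrist"):
    s=viewer.snapshot(n);cv2.imwrite(f"pics/{n}40.png",s["color"]);R=np.array(s["R"])
    for z in (p[2],.046,.065):
        X=R@np.array([p[0],p[1],z])+s["t"];print(n,z,s["fx"]*X[0]/X[2]+s["cx"],s["fy"]*X[1]/X[2]+s["cy"])
    for d in viewer.silhouettes("lamp_button",n)[:2]:
        r,c=np.nonzero(d["mask"]);print(n,round(d["confidence"],2),d["pixel"],r.min(),r.max(),c.min(),c.max())
# button outline before: dark pixels in scene0/top0
for f,(r0,r1,c0,c1) in (("scene0",(134,166,240,274)),("top0",(205,242,188,224))):
    a=cv2.imread(f"pics/{f}.png").max(2)[r0:r1,c0:c1];print(f,r0,c0);print("\n".join("".join("%3d"%(x//4) for x in row) for row in a[::2,::1]))
a=cv2.imread("pics/scene40.png").max(2)[134:166,240:274];print("now");print("\n".join("".join("%3d"%(x//4) for x in row) for row in a[::2]))
E
```

```text
scene 0.037580393582637456 255.5103640591981 146.32271901780118
scene 0.046 255.1402250750603 144.20455915350237
scene 0.065 254.29103307866015 139.3449672679071
scene 0.53 [145.5, 255.1] 142 147 250 259
scene 0.52 [201.9, 241.5] 200 208 241 249
top 0.037580393582637456 203.9693099950828 221.90544695798496
top 0.046 202.96084760690894 221.62920146441152
top 0.065 200.62458809032262 220.9892359378402
top 0.68 [262.3, 281.4] 258 266 279 287
wrist 0.037580393582637456 318.12144580652796 242.25849476633712
wrist 0.046 318.1074926719225 248.95064447812493
wrist 0.065 318.0706482726208 266.6218160922132
wrist 0.34 [365.6, 92.2] 362 371 84 97
scene0 134 240
 15 15 15 14  9  5  5  6 13 19 22 21 18 12 13 25 32 35 35 35 35 35 37 38 38 37 37 37 37 37 36 37 36 37
 16 16 15 15 15 15 15 15 14 12 12 10  8  7  7 23 32 33 34 35 36 36 35 36 36 36 37 37 38 38 38 37 37 38
  6  7  6  6  7  6  6  6  6  6  6  8 11 14 25 32 35 36 35 35 35 36 36 37 36 38 37 38 38 38 38 38 38 38
 10 11 13 15 25 29 31 31 31 32 33 33 30 28 27 26 26 32 35 37 33 29 27 30 26 26 34 38 38 38 37 37 38 38
 33 34 35 36 35 35 36 36 37 3
[... 4242 characters left out ...]
2 11 12 11 11 10 10  7  6  7  7  8 11 11 12 11 11 11 11 11 12 19 23 23 26 37 42 41
 17 17 17 15 11 11 11 13 14 11 11 12 12 11 11 12 11 11 12 12 12 12 12 12 11 12 11 11 10  9 11 32 41 40
 17 17 18 18 15 12 11 12 11 12 13 12 13 13 12 11 11 11 11 11 11 11 11 11 11 12 11 11 11 10 10 27 39 41
 17 17 17 18 18 14 11 12 11 11 11 10 11 11 11 10 11 11 11 11 12 11 11 10 11 10 10 11  9 10 12 27 38 40
 18 18 17 18 18 16 12 11 11 11 11 11 11 11 11 10 10 10 10 11 12 12 13 14 15 17 18 19 34 41 41 41 41 40
 18 18 18 18 17 17 16 12 11 10 10 11 12 12 13 13 16 19 20 19 19 19 19 18 19 19 19 18 17 20 35 41 41 40
 18 18 17 18 17 18 18 18 18 18 19 19 18 19 19 18 19 17 18 18 18 18 18 18 18 18 20 22 35 42 41 41 41 40
```

The scene view shows the real fingertips ending about 19 mm above the stated TCP: finger end at row ≈141, button top at rows 142–147. That also explains the first miss at the tab. I'll carry on down, feeling for contact.

>>> play_rows:
  deltas:
    - [0, 0, 0.2, 0]
    - [0, 0, 0.4, 0]
    - [0, 0, 0.6, 0]
    - [0, 0, 0.7, 0]
    - [0, 0, 0.7, 0]

```text
time: 32.85
position: [0.4995, 0.4282, 0.0304]
tool_rot: [[-0.876, -0.483, -0.0], [-0.483, 0.876, -0.0], [0.0, -0.0, -1.0]]
contact_force: [0.7, -0.2, 0.0]
finger_gap: 0.003
gripper_force: 0.0
```

>>> play_rows:
  deltas:
    - [0, 0, 0.1, 0]
    - [0, 0, 0.2, 0]
    - [0, 0, 0.2, 0]

```text
time: 33.15
position: [0.4996, 0.4283, 0.0287]
tool_rot: [[-0.876, -0.483, 0.0], [-0.483, 0.876, 0.0], [-0.0, 0.0, -1.0]]
contact_force: [0.3, 0.3, 0.3]
finger_gap: -0.003
gripper_force: 0.0
```

>>> play_rows:
  deltas:
    - [0, 0, 0.1, 0]
    - [0, 0, 0.2, 0]
    - [0, 0, 0.2, 0]

```text
time: 33.45
position: [0.4997, 0.4284, 0.0267]
tool_rot: [[-0.876, -0.483, 0.0], [-0.483, 0.876, 0.0], [-0.0, 0.0, -1.0]]
contact_force: [0.2, -1.1, 2.8]
finger_gap: 0.003
gripper_force: 1.2
```

Contact at about 0.027. Pressing on towards the stop.

>>> play_rows:
  deltas:
    - [0, 0, 0.1, 0]
    - [0, 0, 0.2, 0]
    - [0, 0, 0.3, 0]
    - [0, 0, 0.3, 0]

```text
time: 33.85
position: [0.4997, 0.4283, 0.0237]
tool_rot: [[-0.876, -0.483, 0.0], [-0.483, 0.876, 0.0], [-0.0, 0.0, -1.0]]
contact_force: [0.3, -1.0, 4.6]
finger_gap: -0.002
gripper_force: 2.1
```

>>> play_rows:
  deltas:
    - [0, 0, 0.1, 0]
    - [0, 0, 0.2, 0]
    - [0, 0, 0.3, 0]
    - [0, 0, 0.3, 0]

```text
time: 34.25
position: [0.4997, 0.4284, 0.0224]
tool_rot: [[-0.876, -0.483, 0.001], [-0.483, 0.876, -0.0], [-0.001, -0.001, -1.0]]
contact_force: [-2.9, -4.1, 16.2]
finger_gap: 0.002
gripper_force: 7.9
```

>>> play_rows:
  deltas:
    - [0, 0, 0, 0]
    - [0, 0, 0, 0]
    - [0, 0, 0, 0]
    - [0, 0, 0, 0]

```text
time: 34.65
position: [0.4997, 0.4284, 0.0224]
tool_rot: [[-0.876, -0.483, 0.001], [-0.483, 0.876, -0.0], [-0.001, -0.001, -1.0]]
contact_force: [-2.9, -4.5, 15.2]
finger_gap: 0.002
gripper_force: 7.8
```

```bash
python3 -c "
from station import hand_in
print(hand_in())"
```

```text
the job is handed in; nothing more can be done
None
```

I handed the job in at 34.7 s with the ring about 0.45° (0.7 mm) past the brass rider and the grey box's button held at its stop with about 15 N; no verdict came back. The tab was pushed only from its clockwise side, with the fingers shut.

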